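# Show the lock-nut's paint mark to the inspection camera in the tilting mirror

## Task

Lift the loose dust cover off the green hub housing by its black knob and set it down gently, flat on the table or desk, knob up, clear of the inspection rail. Then take the tilting mirror by the bar of the bail above it and tilt it toward the housing until the orange paint mark on the nut in the housing comes to the middle of the picture that the level blue camera gets by way of the mirror. The mirror springs back if let go, so finish while still gripping the bar and holding that angle; let nothing touch the glass and leave the other things standing on the tables where they are.

Things in the scene. Friction and masses are not known exactly. Their poses are not given: they have to be found in the camera images.
- rail: Fixed aluminium rail, x = -47 to 417 mm, 45 mm wide, 20 mm high. Origin on the desk under the mirror's tilt axis; x runs along the rail to the camera, y across it (along the tilt axis), z up. At x = 0 a grey fork (118 mm wide, 221 mm high) holds the mirror; at x = 300 to 395 the blue camera (to 233 mm high) looks level along -x, 210 mm up, at the mirror's centre.
- lens (a point): Front of the camera's lens, facing the mirror: at (300, 0, 210) mm in the rail's frame.
- mirror (a joint): Tilt, rad. 0: upright, square to the camera's line of sight, held on a stop by a spring. Grows, to 0.75, as its top leans to the camera and the glass turns down to the housing. Axis level, through the centre of the glass face, 210 mm up. To show a point, tilt by half the angle that it lies below level seen from the glass centre. Spring back: 0.15 N m at 0 and 0.25 per rad more.
- sightline (a point): Invisible: the camera's line of sight after the mirror. Origin at the centre of the glass face, on the tilt axis; x points along the reflected line, turned down by twice the tilt; y along the tilt axis; z square to both, up when the mirror is upright. The mark is in the middle of the picture when it lies on this x axis.
- glass: The mirror glass, 74 mm wide, 54 mm high, in a black frame 84 x 64 mm; fixed to the mirror, not to be touched. Origin at the centre of its face, which looks along +x of this frame.
- bail: U-shaped steel bail fixed to the mirror's frame, by which it is tilted. Origin at the centre of the glass face, on the tilt axis; x square to the glass, y along the tilt axis, z up along the glass. Its two 6 mm legs stand 74 mm apart at the sides, with nothing between them, and carry the bar.
- bar (a point): Middle of the bail's bar: black rubber sleeve 12 mm thick, 58 mm long, lying along the tilt axis (the rail's y), 85 mm from that axis up along the glass, 53 mm above the frame's upper edge; 295 mm above the desk when upright. It can turn between the finger pads.
- housing: Green round hub housing on a dark saddle, fixed on the rail 110 to 200 mm from the mirror axis, elsewhere each run. Origin on the desk under its centre, z up, yaw as the rail. 98 mm across at the flange, 89 at the rim, 86 mm above the desk; bore 80 mm across, floor 42 mm above the desk. Saddle 70 mm long, 63 wide, its locking screw out to 52 mm at -y.
- mark (a point): Orange paint mark across the lock nut and spindle end in the middle of the housing: a line 4.5 mm wide, 24 mm long, 64 mm above the desk on the housing's axis; hidden by the dust cover at first.
- cover: Loose aluminium dust cover, 93 mm across, 44 mm high, 160 g: a spigot 73 mm across and 4 mm high (loose in the 80 mm bore), a disc 6 mm thick, a neck 14 mm across and the knob. Origin at the centre of its underside, z up: 82 mm above the desk when on the housing, 0 when set down on the desk.
- knob (a point): Middle of the cover's black knob: a cylinder 27 mm across, 24 mm high, rounded edges; its middle 32 mm above the cover's underside, 22 mm above the top of the disc.
- red_jar: Grease jar with a red screw lid, 69 mm across, 55 mm high; a bystander, not to be moved. Origin at the middle of its underside.
- tape_roll: Tan roll of tape lying flat, 92 mm across, 18 mm high; a bystander, not to be moved. Origin at the middle of its underside.
- oil_bottle: Small clear oil bottle with a red spout, 32 mm across, 90 mm high; a bystander, not to be moved. Origin at the middle of its underside.
- screwdriver_0: Screwdriver with a red handle, 178 mm long, 24 mm thick, lying; a bystander, not to be moved. Origin at the middle of its underside.
Not all that is in view belongs to the job. Of the things shaped like the cover, the aluminium one is meant.

How it is judged (in metres and radians):
On the way, in this order (a step that is already met when the one before it is completed fails the run):
1. the dust cover is lifted clear of the housing in the gripper (z of cover in the frame of housing above 0.095 m and contact force between the fingers and cover above 0.5 N), for 0.1 s.
2. the dust cover lies flat, knob up, on the table or desk, released and clear of the rail and housing (height (world z) of cover below 0.006 m and angle between cover's own z axis and vertical below 0.08 rad and horizontal distance between cover and housing above 0.09 m and linear speed of cover below 0.02 m/s and contact force between the fingers and cover below 0.1 N and contact force between cover and housing below 0.1 N and contact force between cover and rail below 0.1 N), for 0.3 s.
At the end, for the whole second after the job is handed in: Fingers hold the bail (over 1 N), mirror still (under 0.03 rad/s), the mark within 9 mm of the camera's reflected line of sight. Cover released, at rest, flat and knob up on table or desk (within 6 mm, 0.08 rad), over 90 mm from the housing's axis, touching neither housing nor rail (all of step 2 and z of mark in the frame of sightline between -0.009 and 0.009 m and x of mark in the frame of sightline above 0.1 m and velocity of joint mirror between -0.03 and 0.03 rad/s and contact force between the fingers and bail above 1 N); the arm keeps its last pose, push and grip.
It fails at once if the mirror glass is touched by the robot or the cover (contact force between any of the fingers, the arm, cover and glass above 0.3 N).
It fails at once if the cover is dropped (falls faster than 0.7 m/s, out of the fingers) (linear speed of cover above 0.7 m/s and contact force between the fingers and cover below 0.05 N).
It fails at once if a bystander (red jar, tape roll, oil bottle, screwdriver) is moved more than 25 mm (distance of any of red_jar, tape_roll, oil_bottle, screwdriver_0 from where it was at the start of the episode above 0.025 m).
It also fails if it takes over 53 s, if anything falls off the work surface, if the arm or the gripper's body presses on something with over 40 N, if the wrist force passes 120 N, or if a joint passes its speed limit or range.

## Robot

A 6-joint arm with a two-finger parallel gripper is mounted at the origin on the work surface; the furniture and walls round the work are solid. World frame = base frame: x ahead of the robot, y to its left, z up, the work surface at z = 0. Lengths are in mm, angles in rad, forces in N, time in s.
With the tool pointing down it reaches from about 375 to 925 mm from the base axis. Payload 5.7 kg.
Tool frame: the origin (TCP) lies at the very end of the fingers, on their centre line; the grasp point (between the pads) lies 19 mm behind it; z points along the fingers, y is the direction in which the jaws open and shut (so a half turn about z gives the same grasp; the last joint's range is limited). The gripper opens to 85 mm and grips with 20 to 120 N. Pads are 22 mm wide; open, the fingers measure 114 mm over their backs; the gripper's body (76 mm by 85 mm) begins 54 mm behind the grasp point. The pads swing forward as they close: fully open they stand 13 mm farther back than shut.
Start: joints at [-1.254, 0.359, 1.51, -0, 1.272, -0.115], TCP at [251.085, -544.903, 231.267] pointing down, gripper open.
Joint ranges: [-2.97, 2.97], [-1.01, 2.36], [0.21, 2.38], [-0.96, 4.11], [0.2, 2.71], [-2.98, 2.98]. Speed limits (rad/s): [2.39, 2.39, 3.14, 3.14, 3.14, 3.14].

## Interface

Orientations are given as a rotation vector (axis times angle).
In Python, from plant import telemetry, cams, workorder gives the robot as it stands.
- The arm moves only by the tool arm_command, never from a script. Its argument "increments" is a list of rows, each an object of numbers: "wx", "wy", "wz": the turn, a rotation vector about the tool's x, y, z in degrees; "x", "y", "z": the shift along the tool's x, y, z in m; "gripper": the gripper's target within -1 to 1 (fully open at 1, half-way at 0, shut at -1). In form: [{"wx": .., "wy": .., "wz": .., "x": .., "y": .., "z": .., "gripper": ..}, ...]. A call has 1 to 12 rows; each row is the pose to reach, as a shift and turn from the pose measured when the call began, along the tool's axes at that moment; what a row does not reach only later rows make up. A row lasts 1/8 s, in which the tool goes at most 62.5 mm and 10.7 degrees, less where a joint would pass 70% of its speed; a pose out of reach is approached as far as the arm can. A call with a gripper value outside its range is refused whole. The fingers move at their own pace and stop on an object; "force" is the grip in N (left out, the last holds). Time passes only in rows, so rows that repeat a pose let the fingers close. It gives the time, the measured TCP pose, the force and the opening at its end, in the units of the state.
- telemetry.state(): the state, without advancing time (a new reading comes with each control period).
- cams.capture(name): name is "scene" or "top"; returns a dict with "color" (400x640x3 uint8, blue, green, red), "fov_y" (degrees; the focal length in pixels is half the picture's height over the tangent of half this angle, whatever the lens; pixels are square), "cx", "cy" (the principal point, pixels), "k1" (the pictures are not rectified: a ray, as slopes to the right and down, at radius r is drawn at 1 + k1 r^2 times it, then the intrinsics apply), "rvec" (rotation vector, rad) and "tvec" (3), from world to camera coordinates, as OpenCV has them. Camera axes: x right, y down, z forward; pixel columns grow to the right and rows downward; lengths in mm; the calibration is good to about 2 mm. A picture is of the moment at which its call begins. There is no depth.
- workorder.close_job(): hands the job in, once; it reports no verdict.
The state is a dict: "t": time; "joint_pos": joint angles; "joint_velocities": joint speeds; "effort": joint torques, N m; "tool_pos": TCP position; "tool_rot": TCP orientation; "wrist_force": force on the tool from outside, world axes, zero at the start; "moment": the same for the moment, N m; "grip_width": opening from 0.0 (shut) to 1.0 (fully open).
Only numpy, scipy, OpenCV 4.12 (cv2) and the standard library are available. Lean on these libraries where they do the work, as an engineer would, in place of code of your own. Each camera call takes 0.05 s, during which the arm holds its last target.

## Working session

There is one attempt and no reset: what is moved stays moved. The work goes in short steps, Python scripts to look and compute and a tool call to move; the robot and the scene stay as the last step left them, time stands still between calls to the robot, and variables do not carry over. Pictures are saved under pics/ and viewed, and the job is handed in when it is done.

Besides the shell and the picture viewer there is one more tool, called after "Emit:" as a command line: name --argument value ..., lists and objects as JSON in quotes. arm_command: Moves the arm, as the interface text tells. Its arguments: {"type":"object","properties":{"increments":{"type":"array","items":{"type":"object","properties":{"wx":{"type":"number"},"wy":{"type":"number"},"wz":{"type":"number"},"x":{"type":"number"},"y":{"type":"number"},"z":{"type":"number"},"gripper":{"type":"number"}}}},"force":{"type":"number"}},"required":["increments"]}

```bash
ls; mkdir -p pics; python3 - <<'E'
from plant import telemetry, cams
import cv2
print(telemetry.state())
for n in ("scene","top"):
    c=cams.capture(n); cv2.imwrite(f"pics/{n}0.png",c["color"]); print(n,{k:v for k,v in c.items() if k!="color"})
E
```

```text
pics
{'t': 0.0, 'joint_pos': array([-1.25415053e+00,  3.59545699e-01,  1.51147768e+00, -3.29314845e-06,
        1.27245659e+00, -1.15111527e-01]), 'joint_velocities': array([-6.74346311e-05,  1.15488550e-03, -2.12450831e-03, -1.06004362e-03,
       -9.75073510e-04,  1.41728695e-04]), 'effort': array([-8.95109224e-04, -5.27616262e+01, -2.78617752e+01, -1.01648686e-04,
        1.31865035e-02, -3.78809705e-05]), 'tool_pos': array([ 250.84935111, -544.28390505,  230.41212005]), 'tool_rot': array([-3.06683756e+00, -6.72546636e-01,  3.02964518e-04]), 'wrist_force': array([-1.33555657, -0.05474337,  0.53972013]), 'moment': array([ 0.03332844, -0.02639712,  0.00967314]), 'grip_width': 1.0018770402525405}
scene {'fov_y': 47.42774236121656, 'cx': 317.8823713224101, 'cy': 196.62673554173747, 'k1': -0.091791340100423, 'rvec': array([ 1.16240199, -2.13381974,  1.18624765]), 'tvec': array([ 129.54864988,  397.92092315, 1063.53604545])}
top {'fov_y': 55.6416804347141, 'cx': 318.5292054408415, 'cy': 200.3442223439231, 'k1': -0.07092295289508578, 'rvec': array([ 2.14164499, -2.19284483,  0.13201119]), 'tvec': array([-135.50309255,  486.40686186, 1170.82739588])}
```

View pics/scene0.png

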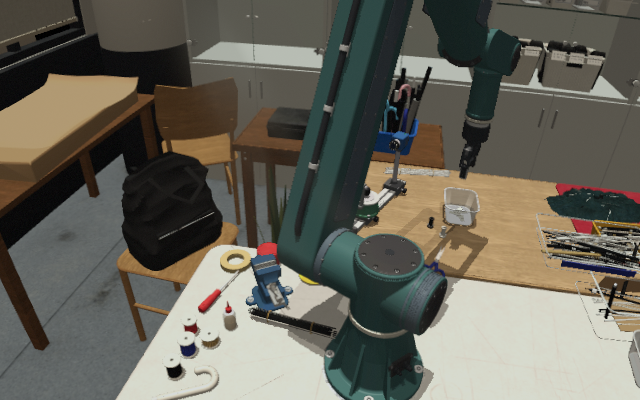

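View pics/top0.png

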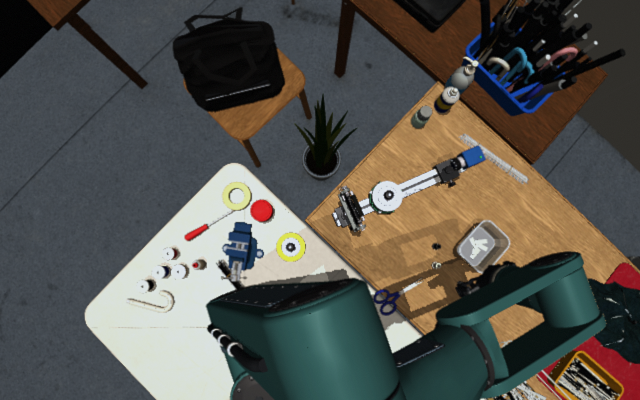

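Top view: the rail runs from the mirror fork (~350,212) to the blue camera (~470,157). The aluminium cover sits on the housing at (387,195). A yellow disc with a dark centre at (290,246) is a lookalike or decoy. The red jar is at (262,210), tape at (237,195), screwdriver at (200,230), bottle at (199,265).

```bash
cat > h.py <<'E'
import numpy as np, cv2
from plant import telemetry, cams
def cap(n): return cams.capture(n)
def K(c):
    f=200/np.tan(np.radians(c["fov_y"])/2); return np.array([[f,0,c["cx"]],[0,f,c["cy"]],[0,0,1]]),np.array([c["k1"],0,0,0,0.])
def ray(c,px):
    k,d=K(c); R=cv2.Rodrigues(c["rvec"])[0]; t=np.asarray(c["tvec"])
    u=cv2.undistortPoints(np.array([[px]],float),k,d)[0,0]
    v=R.T@np.array([u[0],u[1],1]); return -R.T@t, v/np.linalg.norm(v)
def onz(c,px,z):
    o,v=ray(c,px); return o+v*(z-o[2])/v[2]
def proj(c,P):
    k,d=K(c); return cv2.projectPoints(np.array(P,float).reshape(-1,1,3),c["rvec"],np.asarray(c["tvec"]),k,d)[0][:,0]
def tri(cs,pxs):
    A=np.zeros((3,3));b=np.zeros(3)
    for c,p in zip(cs,pxs):
        o,v=ray(c,p);M=np.eye(3)-np.outer(v,v);A+=M;b+=M@o
    return np.linalg.solve(A,b)
E
python3 - <<'E'
from h import *
s=cap("scene");t=cap("top")
np.save("pics/s.npy",s,allow_pickle=True);np.save("pics/t.npy",t,allow_pickle=True)
cv2.imwrite("pics/topc.png",cv2.resize(t["color"][130:290,300:500],None,fx=4,fy=3.75,interpolation=cv2.INTER_CUBIC)[:600])
cv2.imwrite("pics/scenec.png",cv2.resize(s["color"][120:260,340:500],None,fx=4,fy=4,interpolation=cv2.INTER_CUBIC))
for nm,p,z in (("cover",(387,195),120),("ydisc",(290,246),0),("jar",(262,210),55),("tape",(237,195),18),("bottle",(199,265),90),("cam",(470,157),233),("fork",(350,212),220)):
    print(nm,onz(t,p,z).round())
print(ray(t,(320,200))[0],ray(s,(320,200))[0])
E
```

```text
cover [ 484. -347.  120.]
ydisc [342. -53.   0.]
jar [454.  28.  55.]
tape [507. 113.  18.]
bottle [292. 212.  90.]
cam [ 568. -556.  233.]
fork [ 428. -228.  220.]
[ 348.14994173 -134.84450555 1219.17926972] [-482.91119484  503.95626628  905.01806242]
```

View pics/topc.png

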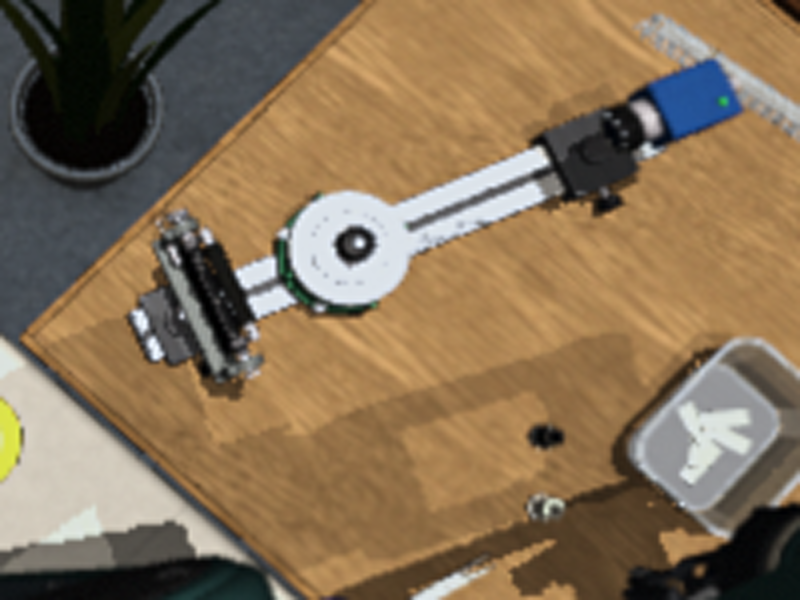

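View pics/scenec.png

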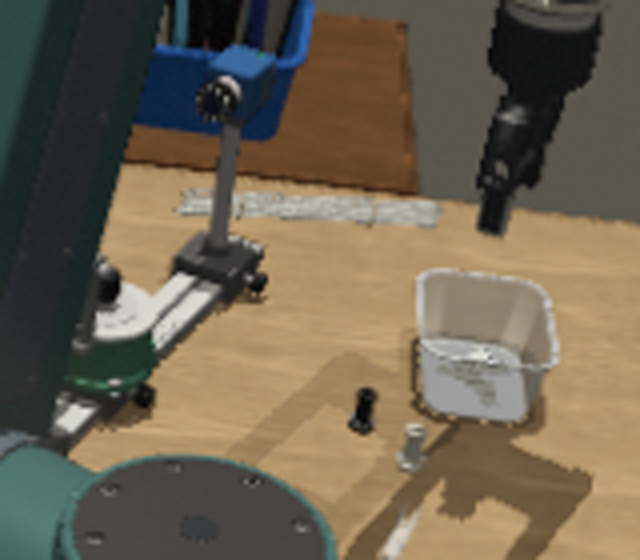

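```bash
python3 - <<'E'
from h import *
t=cap("top"); im=t["color"]
cv2.imwrite("pics/fork.png",cv2.resize(im[175:245,325:405],None,fx=8,fy=8,interpolation=cv2.INTER_NEAREST))
hsv=cv2.cvtColor(im,cv2.COLOR_BGR2HSV)
m=((hsv[...,1]<40)&(hsv[...,2]>150)).astype(np.uint8); 
# disc: open to remove the rail
r=np.zeros_like(m); r[165:225,365:410]=m[165:225,365:410]
o=cv2.morphologyEx(r,cv2.MORPH_CLOSE,np.ones((5,5)));o=cv2.morphologyEx(o,cv2.MORPH_OPEN,cv2.getStructuringElement(cv2.MORPH_ELLIPSE,(21,21)))
cs,_=cv2.findContours(o,0,1);c=max(cs,key=cv2.contourArea);e=cv2.fitEllipse(c);print("disc",e,cv2.contourArea(c),onz(t,e[0],92))
# knob
k=np.zeros_like(m);k[185:205,378:398]=(im[185:205,378:398].max(2)<90);ys,xs=np.nonzero(k);print("knob",xs.mean(),ys.mean(),len(xs),onz(t,(xs.mean(),ys.mean()),118))
# rail edges
r=np.zeros_like(m); r[:,400:437]=m[:,400:437]; r[:160]=0;r[200:]=0
up=[];lo=[]
for x in range(404,434):
    y=np.nonzero(r[:,x])[0]
    if len(y): up.append(onz(t,(x,y.min()-.5),20)[:2]);lo.append(onz(t,(x,y.max()+.5),20)[:2])
for q in (up,lo):
    q=np.array(q,np.float32);print(cv2.fitLine(q,cv2.DIST_HUBER,0,.01,.01).ravel())
E
```

```text
Traceback (most recent call last):
ValueError: max() iterable argument is empty
```

View pics/fork.png

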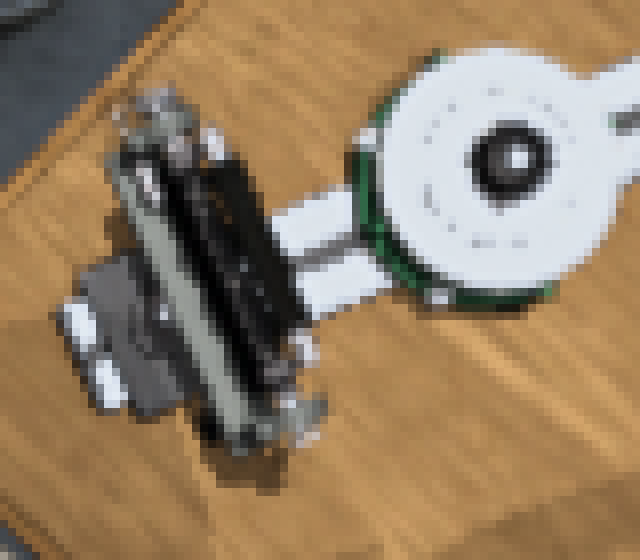

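```bash
python3 - <<'E'
from h import *
t=cap("top"); im=t["color"]
hsv=cv2.cvtColor(im,cv2.COLOR_BGR2HSV)
m=((hsv[...,1]<40)&(hsv[...,2]>150)).astype(np.uint8)
r=np.zeros_like(m); r[165:225,365:410]=m[165:225,365:410]
cv2.circle(r,(388,195),9,1,-1)
o=cv2.morphologyEx(r,cv2.MORPH_OPEN,cv2.getStructuringElement(cv2.MORPH_ELLIPSE,(21,21)))
cs,_=cv2.findContours(o,0,1);c=max(cs,key=cv2.contourArea);e=cv2.fitEllipse(c);print("disc",e,cv2.contourArea(c),onz(t,e[0],92))
k=np.zeros_like(m);k[185:205,378:398]=(im[185:205,378:398].max(2)<110);n,l,st,ce=cv2.connectedComponentsWithStats(k);print("knob",st,ce)
for i in range(1,n):
  if st[i,4]>20: print(onz(t,ce[i],118))
r=np.zeros_like(m); r[:,400:437]=m[:,400:437]; r[:160]=0;r[200:]=0
up=[];lo=[]
for x in range(406,432):
    y=np.nonzero(r[:,x])[0]
    if len(y): up.append(onz(t,(x,y.min()-.5),20)[:2]);lo.append(onz(t,(x,y.max()+.5),20)[:2])
L=[]
for q in (up,lo):
    q=np.array(q,np.float32);f=cv2.fitLine(q,cv2.DIST_HUBER,0,.01,.01).ravel();print(f,np.degrees(np.arctan2(f[1],f[0])));L.append(f)
print("bar guess", onz(t,(357.4,205.5),295))
print("cam LED/blue");b=((hsv[...,0]>95)&(hsv[...,0]<125)&(hsv[...,1]>150)).astype(np.uint8);b[:, :440]=0;b[:140]=0;b[180:]=0
n,l,st,ce=cv2.connectedComponentsWithStats(b)
for i in range(1,n):
  if st[i,4]>30: print(st[i],onz(t,ce[i],233)); cc=cv2.findContours((l==i).astype(np.uint8),0,1)[0][0]; print([onz(t,p,233)[:2].round() for p in cv2.boxPoints(cv2.minAreaRect(cc))])
E
```

```text
disc ((387.23760986328125, 195.66542053222656), (28.741060256958008, 29.801111221313477), 109.54808044433594) 671.5 [ 485.19050417 -353.31380327   92.        ]
knob [[     0      0    640    400 255937]
 [   384    191     10      9     63]] [[319.48310717 199.50111551]
 [388.12698413 194.96825397]]
[ 484.03378508 -350.99750753  118.        ]
[ 3.8164318e-01 -9.2430973e-01  5.5794257e+02 -4.7205289e+02] -67.5645
[ 3.7484625e-01 -9.2708701e-01  5.0832239e+02 -4.6891510e+02] -67.98518
bar guess [ 437.88603769 -239.30601429  295.        ]
cam LED/blue
[459 146  26  23 295] [ 570.2422952  -563.05155436  233.        ]
[array([ 576., -523.]), array([ 601., -582.]), array([ 561., -597.]), array([ 537., -537.])]
```

```bash
python3 - <<'E'
from h import *
t=cap("top"); im=t["color"]
d=np.array([.378,-.926]);H=np.array([485.0,-352.8])
for p in ((333,213.5),(338,226.3),(335.5,220)): 
    P=onz(t,p,20)[:2]; print(P.round(1),"along from housing",((P-H)@d).round(1),"across",((P-H)@[.926,.378]).round(1))
M=H-d*123.5
X=np.array([*d,0]);Y=np.array([-d[1],d[0],0]);Z=np.array([0,0,1.])
O=np.array([*M,0])
def W(x,y,z): return O+x*X+y*Y+z*Z
pts=[W(-47,y,20) for y in(-22.5,22.5)]+[W(0,y,295) for y in(-29,29,-37,37)]+[W(300,0,210),W(395,0,233),W(0,-59,221),W(0,59,221),W(123.5,0,126),W(417,-22,20),W(417,22,20)]
px=proj(t,pts);print(px.round(1))
big=cv2.resize(im[130:250,320:500],None,fx=4.4,fy=4.4,interpolation=cv2.INTER_NEAREST)
for p in px: cv2.circle(big,(int((p[0]-320+.5)*4.4),int((p[1]-130+.5)*4.4)),3,(255,0,255),1)
cv2.imwrite("pics/ov.png",big)
E
```

```text
[ 440.9 -191.9] along from housing -165.6 across 20.0
[ 400.  -206.6] along from housing -167.5 across -23.5
[ 420.1 -199.3] along from housing -166.7 across -2.1
[[337.  226.4]
 [331.3 213.4]
 [361.9 216.1]
 [352.2 194.6]
 [363.2 219.1]
 [350.9 191.6]
 [453.  164.9]
 [486.7 149.6]
 [363.2 228.6]
 [344.9 187.9]
 [389.2 194.3]
 [466.7 169. ]
 [460.9 156.9]]
```

View pics/ov.png

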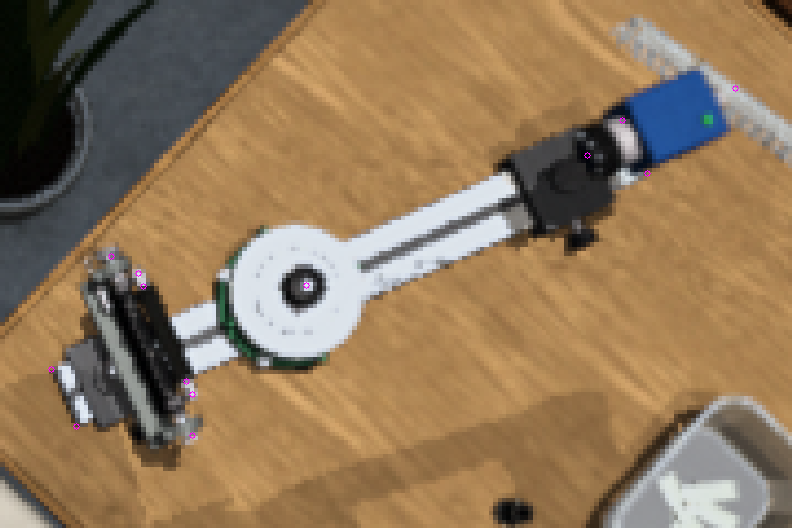

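Candidates for the cover are the aluminium disc with black knob on the green housing at top px (387,195), chosen, and the yellow disc with dark centre at (290,246), rejected as it is yellow and on the table. The overlay crop at 4.4x confirms the aluminium disc, green flange below it and black knob. Next I pick a free set-down spot and work out the moves.

```bash
cat >> h.py <<'E'
from scipy.spatial.transform import Rotation as Ro
d=np.array([.378,-.926]);d/=np.linalg.norm(d);n=np.array([-d[1],d[0]])
H=np.array([485.0,-352.5])
def down(yawdir):
    # tool z down, tool y along yawdir (xy)
    y=np.array([*yawdir,0.]);y/=np.linalg.norm(y);z=np.array([0,0,-1.]);x=np.cross(y,z)
    return Ro.from_matrix(np.c_[x,y,z])
def delta(pos,R):
    s=telemetry.state();R0=Ro.from_rotvec(s["tool_rot"])
    return (R0.inv().apply(np.array(pos)-s["tool_pos"])/1000).round(4),np.degrees((R0.inv()*R).as_rotvec()).round(2)
E
python3 - <<'E'
from h import *
t=cap("top")
for p in ((436,245),(436,265),(393,230),(455,265),(386,300),(325,222),(455,250)): 
    P=onz(t,p,0)[:2];print(p,P.round(),"rail-rel to H",((P-H)@d).round(),((P-H)@n).round())
s=telemetry.state();print(Ro.from_rotvec(s["tool_rot"]).as_matrix().round(3))
for yd in (d,-d,n,-n): print(delta([484.5,-352,180],down(yd)))
print(proj(t,[[*(H-n*135),0],[*(H-n*135+d*20),0]]))
E
```

```text
(436, 245) [ 332. -523.] rail-rel to H 100.0 -206.0
(436, 265) [ 269. -519.] rail-rel to H 73.0 -263.0
(393, 230) [ 384. -385.] rail-rel to H -8.0 -105.0
(455, 265) [ 267. -582.] rail-rel to H 130.0 -289.0
(386, 300) [ 163. -353.] rail-rel to H -121.0 -298.0
(325, 222) [ 416. -166.] rail-rel to H -199.0 6.0
(455, 250) [ 315. -584.] rail-rel to H 150.0 -245.0
[[ 0.908  0.418 -0.   ]
 [ 0.418 -0.908  0.   ]
 [ 0.    -0.    -1.   ]]
(array([ 0.2927, -0.0774,  0.0512]), array([-0.02, -0.  ,  2.53]))
(array([ 0.2927, -0.0774,  0.0512]), array([ 0.0000e+00, -4.0000e-02, -1.7747e+02]))
(array([ 0.2927, -0.0774,  0.0512]), array([-2.000e-02, -2.000e-02, -8.747e+01]))
(array([ 0.2927, -0.0774,  0.0512]), array([-2.000e-02,  2.000e-02,  9.253e+01]))
[[399.04912498 237.45705592]
 [404.63610089 234.94966585]]
```

Emit:
arm_command --increments '[{"x": 0.04,"y": -0.011,"z": 0,"wz": 0.5,"gripper": 1},{"x": 0.09,"y": -0.024,"z": 0,"wz": 1,"gripper": 1},{"x": 0.14,"y": -0.037,"z": 0,"wz": 1.5,"gripper": 1},{"x": 0.19,"y": -0.05,"z": 0,"wz": 2,"gripper": 1},{"x": 0.24,"y": -0.063,"z": 0.01,"wz": 2.5,"gripper": 1},{"x": 0.275,"y": -0.073,"z": 0.03,"wz": 2.5,"gripper": 1},{"x": 0.2927,"y": -0.0774,"z": 0.045,"wz": 2.5,"gripper": 1},{"x": 0.2927,"y": -0.0774,"z": 0.05,"wz": 2.5,"gripper": 1},{"x": 0.2927,"y": -0.0774,"z": 0.05,"wz": 2.5,"gripper": 1}]'

```text
invalid input
```

```bash
python3 - <<'E'
from h import *
s=cap("scene");t=cap("top");st=telemetry.state();print(st["t"],st["tool_pos"],st["wrist_force"])
print(proj(s,[st["tool_pos"],[484.5,-352,114]]),proj(t,[st["tool_pos"],[484.5,-352,114]]))
cv2.imwrite("pics/s1.png",s["color"]);cv2.imwrite("pics/t1.png",t["color"])
a=cv2.resize(s["color"][100:250,300:500],None,fx=4,fy=4);cv2.imwrite("pics/s1c.png",a)
cv2.imwrite("pics/t1c.png",cv2.resize(t["color"][130:280,320:520],None,fx=4,fy=4))
E
```

```text
0.5 [ 251.05570761 -544.8729293   231.25018321] [-0.07947424 -0.49962229  0.98140852]
[[465.54688962 175.11616492]
 [365.34915602 190.54446864]] [[473.55525638 276.30481363]
 [388.20053476 194.97579628]]
```

View pics/s1c.png

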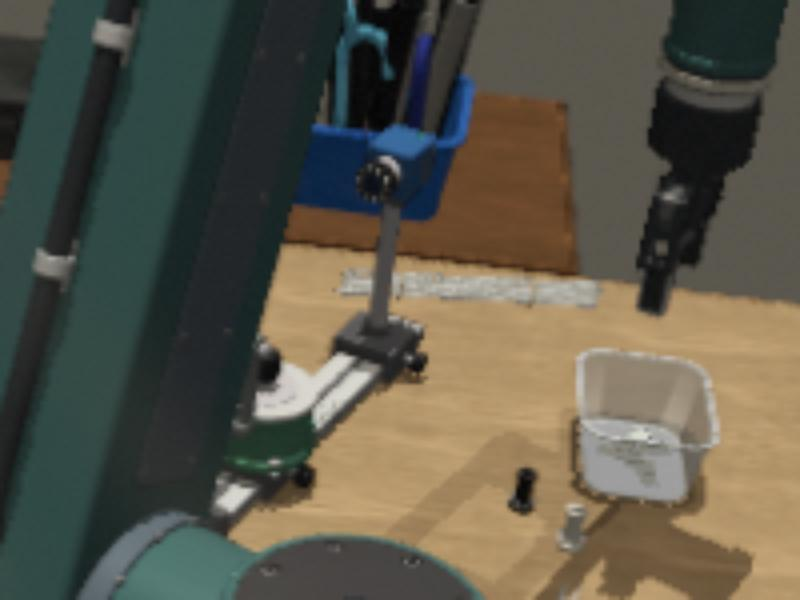

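View pics/t1c.png

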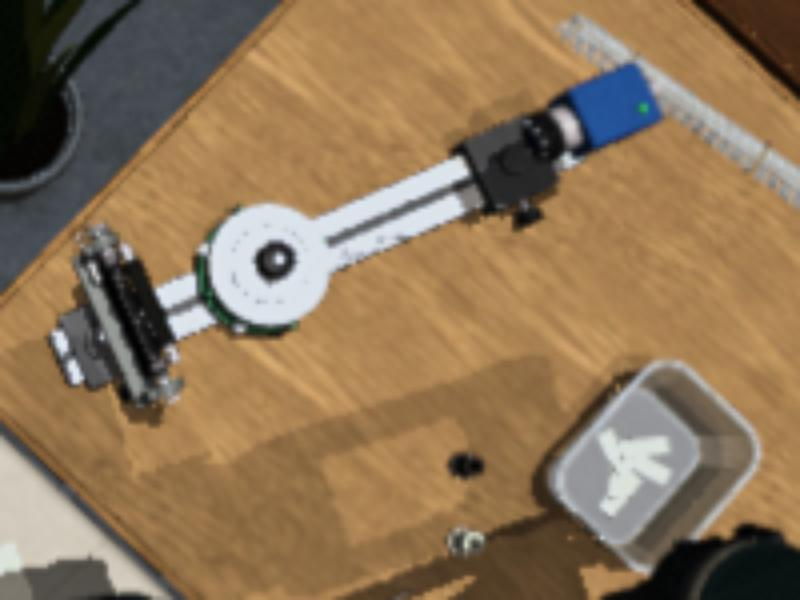

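The move was refused and nothing moved. The scene crop shows the knob at about px (366,190), and my estimate projects to (365,190.5), so it agrees. Retrying with all the fields and the force given.

Emit:
arm_command --increments '[{"wx": 0,"wy": 0,"wz": 0.5,"x": 0.04,"y": -0.011,"z": 0,"gripper": 1},{"wx": 0,"wy": 0,"wz": 1,"x": 0.09,"y": -0.024,"z": 0,"gripper": 1},{"wx": 0,"wy": 0,"wz": 1.5,"x": 0.14,"y": -0.037,"z": 0,"gripper": 1},{"wx": 0,"wy": 0,"wz": 2,"x": 0.19,"y": -0.05,"z": 0,"gripper": 1},{"wx": 0,"wy": 0,"wz": 2.5,"x": 0.24,"y": -0.063,"z": 0.01,"gripper": 1},{"wx": 0,"wy": 0,"wz": 2.5,"x": 0.275,"y": -0.073,"z": 0.03,"gripper": 1},{"wx": 0,"wy": 0,"wz": 2.5,"x": 0.2927,"y": -0.0774,"z": 0.045,"gripper": 1},{"wx": 0,"wy": 0,"wz": 2.5,"x": 0.2927,"y": -0.0774,"z": 0.05,"gripper": 1},{"wx": 0,"wy": 0,"wz": 2.5,"x": 0.2927,"y": -0.0774,"z": 0.05,"gripper": 1}]' --force 40

```text
t: 1.62
tool_pos: [483.6, -352.9, 181.0]
tool_rot: [-3.082, -0.605, 0.002]
wrist_force: [0.1, 0.0, -0.1]
grip_width: 1.002
```

```bash
python3 - <<'E'
from h import *
s=cap("scene");t=cap("top");st=telemetry.state();print(st["t"],st["tool_pos"],st["wrist_force"],st["joint_pos"])
print(proj(s,[st["tool_pos"],[484.5,-352,114]]),proj(t,[st["tool_pos"],[484.5,-352,114]]))
print(delta([484.5,-352,96],down(d)))
a=cv2.resize(s["color"][100:250,300:500],None,fx=4,fy=4);cv2.imwrite("pics/s1c.png",a)
cv2.imwrite("pics/t1c.png",cv2.resize(t["color"][130:280,320:520],None,fx=4,fy=4))
E
```

```text
1.725 [ 483.85764553 -353.42819842  181.79569716] [-0.01746119  0.45171059 -0.17418847] [-7.45899536e-01  4.04531239e-01  1.57073140e+00 -3.60523791e-04
  1.16566189e+00  4.38401691e-01]
[[367.50716471 172.70839974]
 [365.34915602 190.54446864]] [[393.35477956 192.09494339]
 [388.20053476 194.97579628]]
(array([ 0.0011, -0.0011,  0.0858]), array([ 0.04,  0.  , -0.05]))
```

View pics/s1c.png

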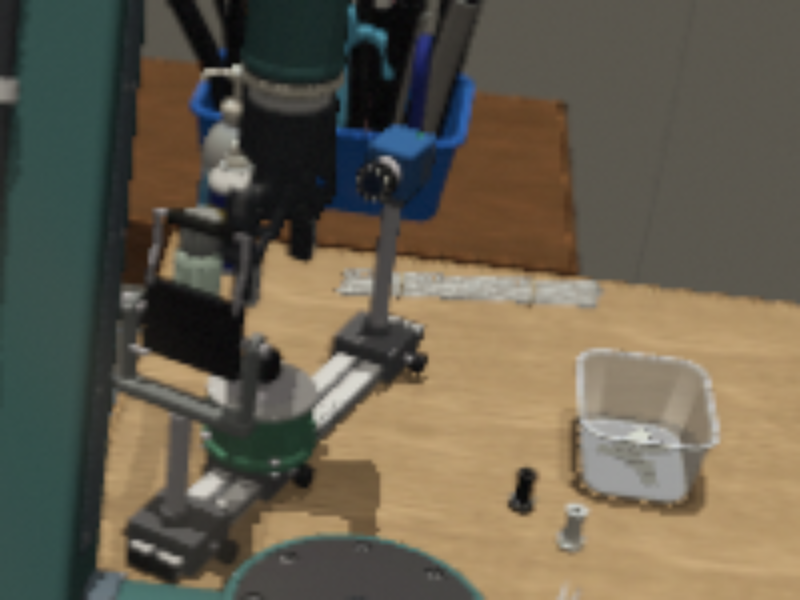

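View pics/t1c.png

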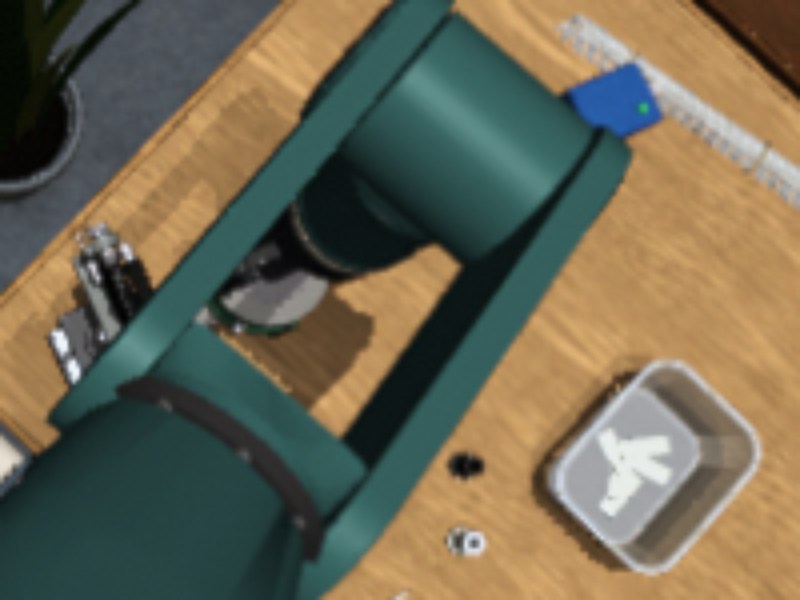

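```bash
python3 - <<'E'
from h import *
s=cap("scene")
print(proj(s,[[251,-545,z] for z in (231,350,450,500,550,600)]).round())
cv2.imwrite("pics/s2.png",s["color"])
bars=[(341.0,153.0),(360.5,158.5)]
E
```

```text
[[466. 175.]
 [473. 140.]
 [480. 107.]
 [484.  90.]
 [488.  73.]
 [492.  54.]]
```

View pics/s2.png

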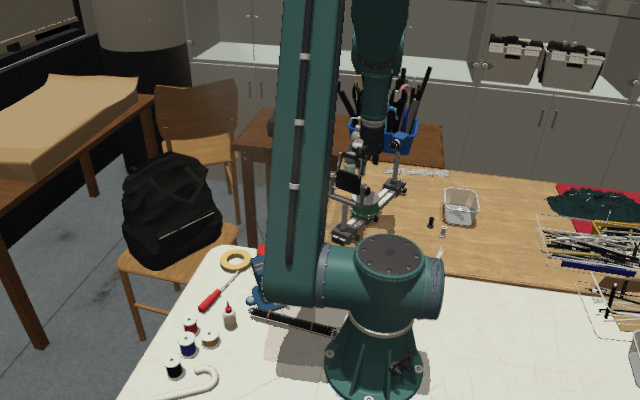

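The arm clears the bail: the wrist is about 360 mm above the TCP. Descending and closing.

Emit:
arm_command --increments '[{"wx": 0,"wy": 0,"wz": 0,"x": 0.001,"y": -0.001,"z": 0.03,"gripper": 1},{"wx": 0,"wy": 0,"wz": 0,"x": 0.001,"y": -0.001,"z": 0.055,"gripper": 1},{"wx": 0,"wy": 0,"wz": 0,"x": 0.001,"y": -0.001,"z": 0.075,"gripper": 1},{"wx": 0,"wy": 0,"wz": 0,"x": 0.001,"y": -0.001,"z": 0.084,"gripper": 1},{"wx": 0,"wy": 0,"wz": 0,"x": 0.001,"y": -0.001,"z": 0.084,"gripper": 0},{"wx": 0,"wy": 0,"wz": 0,"x": 0.001,"y": -0.001,"z": 0.084,"gripper": -0.3},{"wx": 0,"wy": 0,"wz": 0,"x": 0.001,"y": -0.001,"z": 0.084,"gripper": -0.5},{"wx": 0,"wy": 0,"wz": 0,"x": 0.001,"y": -0.001,"z": 0.084,"gripper": -1},{"wx": 0,"wy": 0,"wz": 0,"x": 0.001,"y": -0.001,"z": 0.084,"gripper": -1},{"wx": 0,"wy": 0,"wz": 0,"x": 0.001,"y": -0.001,"z": 0.084,"gripper": -1}]' --force 40

```text
t: 3.02
tool_pos: [485.1, -352.7, 99.0]
tool_rot: [3.081, 0.603, 0.002]
wrist_force: [-1.1, 1.2, 6.1]
grip_width: 0.303
```

```bash
python3 - <<'E'
from h import *
s=cap("scene");st=telemetry.state();print(st["t"],st["tool_pos"],st["wrist_force"],st["moment"],st["grip_width"],st["joint_velocities"].round(3))
cv2.imwrite("pics/s3.png",cv2.resize(s["color"][110:250,310:470],None,fx=4,fy=4))
E
```

```text
3.075 [ 485.12319782 -352.68711358   98.97733134] [0.05694352 0.06282309 6.03722844] [0.11031597 0.13667247 0.00938492] 0.3040471690723436 [-0.001  0.001  0.     0.001  0.001  0.001]
```

View pics/s3.png

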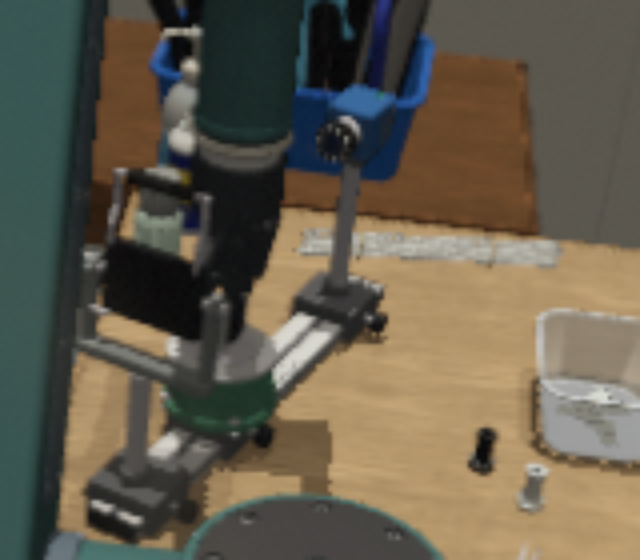

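Knob gripped (opening ≈ 26 mm); the fingertips rest lightly on the disc (6 N). Lifting and carrying.

Emit:
arm_command --increments '[{"wx": 0,"wy": 0,"wz": 0,"x": 0,"y": 0,"z": -0.006,"gripper": -1},{"wx": 0,"wy": 0,"wz": 0,"x": 0,"y": 0,"z": -0.02,"gripper": -1},{"wx": 0,"wy": 0,"wz": 0,"x": 0,"y": 0,"z": -0.04,"gripper": -1},{"wx": 0,"wy": 0,"wz": 0,"x": 0,"y": 0,"z": -0.055,"gripper": -1},{"wx": 0,"wy": 0,"wz": 0,"x": 0,"y": 0,"z": -0.06,"gripper": -1},{"wx": 0,"wy": 0,"wz": 0,"x": -0.02,"y": 0.003,"z": -0.06,"gripper": -1},{"wx": 0,"wy": 0,"wz": 0,"x": -0.05,"y": 0.008,"z": -0.06,"gripper": -1},{"wx": 0,"wy": 0,"wz": 0,"x": -0.085,"y": 0.013,"z": -0.06,"gripper": -1},{"wx": 0,"wy": 0,"wz": 0,"x": -0.115,"y": 0.018,"z": -0.06,"gripper": -1},{"wx": 0,"wy": 0,"wz": 0,"x": -0.13,"y": 0.02,"z": -0.05,"gripper": -1},{"wx": 0,"wy": 0,"wz": 0,"x": -0.135,"y": 0.02,"z": -0.03,"gripper": -1},{"wx": 0,"wy": 0,"wz": 0,"x": -0.135,"y": 0.02,"z": -0.01,"gripper": -1}]'

```text
t: 4.58
tool_pos: [366.6, -421.9, 107.5]
tool_rot: [3.082, 0.602, 0.002]
wrist_force: [-0.4, -0.1, -1.9]
grip_width: 0.303
```

```bash
python3 - <<'E'
from h import *
s=cap("scene");t=cap("top");st=telemetry.state();print(st["t"],st["tool_pos"],st["wrist_force"],st["moment"],st["grip_width"],Ro.from_rotvec(st["tool_rot"]).as_matrix()[:,2])
cv2.imwrite("pics/s4.png",cv2.resize(s["color"][110:250,310:470],None,fx=4,fy=4))
cv2.imwrite("pics/t4.png",cv2.resize(t["color"][130:280,320:520],None,fx=4,fy=4))
E
```

```text
4.675 [ 365.88319229 -420.07529118  106.02633227] [ 0.20002455  0.72259422 -0.98929259] [-0.03366925  0.01872468  0.02242549] 0.2969803707856272 [-0.00138588  0.00284162 -0.999995  ]
```

View pics/s4.png

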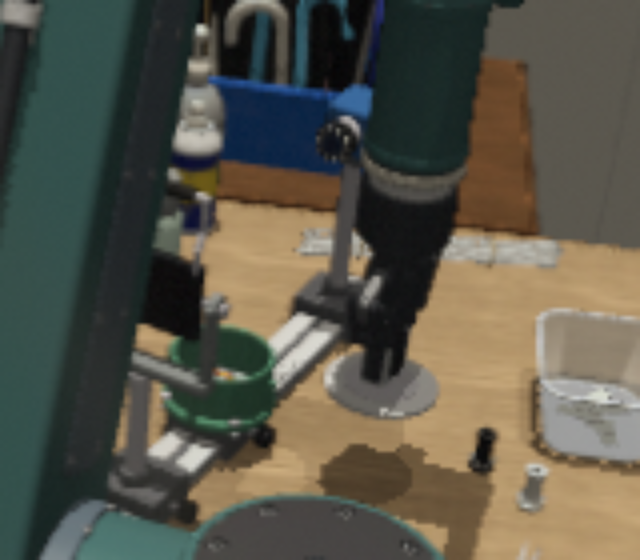

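View pics/t4.png

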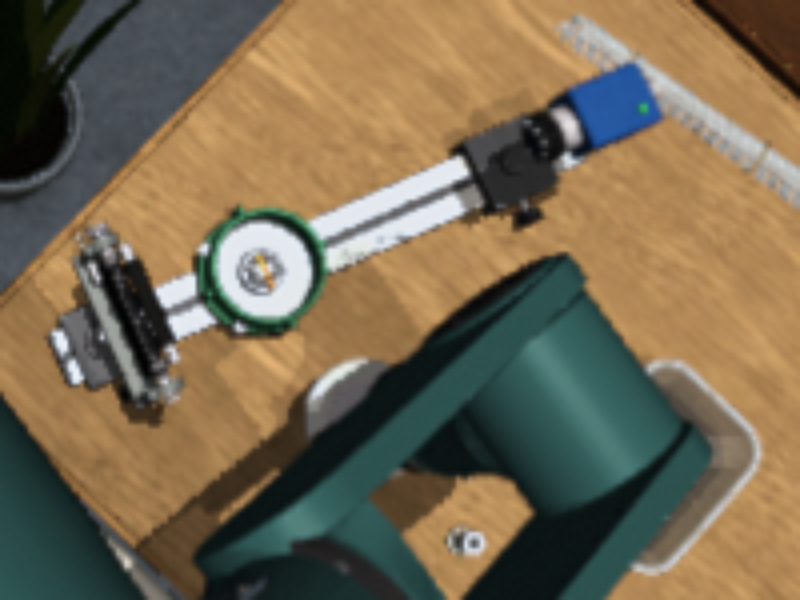

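The cover hangs level in the gripper over free desk (scene crop ~(380,385)); the orange mark shows at top px ≈ (386,197). Lowering.

Emit:
arm_command --increments '[{"wx": 0,"wy": 0,"wz": 0,"x": 0,"y": 0,"z": 0.02,"gripper": -1},{"wx": 0,"wy": 0,"wz": 0,"x": 0,"y": 0,"z": 0.04,"gripper": -1},{"wx": 0,"wy": 0,"wz": 0,"x": 0,"y": 0,"z": 0.06,"gripper": -1},{"wx": 0,"wy": 0,"wz": 0,"x": 0,"y": 0,"z": 0.073,"gripper": -1},{"wx": 0,"wy": 0,"wz": 0,"x": 0,"y": 0,"z": 0.08,"gripper": -1},{"wx": 0,"wy": 0,"wz": 0,"x": 0,"y": 0,"z": 0.083,"gripper": -1},{"wx": 0,"wy": 0,"wz": 0,"x": 0,"y": 0,"z": 0.085,"gripper": -1},{"wx": 0,"wy": 0,"wz": 0,"x": 0,"y": 0,"z": 0.085,"gripper": -1},{"wx": 0,"wy": 0,"wz": 0,"x": 0,"y": 0,"z": 0.085,"gripper": -1}]'

```text
t: 5.8
tool_pos: [365.9, -420.1, 21.4]
tool_rot: [-3.081, -0.602, 0.001]
wrist_force: [-0.4, -0.3, -1.2]
grip_width: 0.302
```

```bash
python3 - <<'E'
from h import *
s=cap("scene");t=cap("top");st=telemetry.state();print(st["t"],st["tool_pos"],st["wrist_force"],st["grip_width"])
d_=lambda p:p
im=t["color"];hsv=cv2.cvtColor(im,cv2.COLOR_BGR2HSV)
m=((hsv[...,0]>8)&(hsv[...,0]<24)&(hsv[...,1]>110)&(hsv[...,2]>130)).astype(np.uint8);k=np.zeros_like(m);k[184:210,374:400]=m[184:210,374:400]
ys,xs=np.nonzero(k);print(len(xs),xs.mean(),ys.mean(),onz(t,(xs.mean(),ys.mean()),64))
g=((hsv[...,0]>60)&(hsv[...,0]<90)&(hsv[...,1]>90)&(hsv[...,2]>40)).astype(np.uint8);k=np.zeros_like(m);k[178:218,364:406]=g[178:218,364:406]
w=((hsv[...,1]<60)&(hsv[...,2]>150)).astype(np.uint8);w[:183]=0;w[211:]=0;w[:,:373]=0;w[:,:373]=0;w[:,401:]=0
cs=cv2.findContours(k,0,1)[0];c=cv2.convexHull(np.vstack(cs));e=cv2.fitEllipse(c);print("green hull",e,onz(t,e[0],80))
cv2.imwrite("pics/mk.png",cv2.resize(im[170:225,345:425],None,fx=9,fy=9,interpolation=cv2.INTER_NEAREST))
E
```

```text
5.9 [ 365.88909765 -419.98333902   21.30229839] [-0.06628437 -0.89558859 -0.38545706] 0.29993672310852804
25 389.92 199.4 [ 476.81910405 -366.53457886   64.        ]
green hull ((380.5124206542969, 200.25784301757812), (31.52374839782715, 45.311771392822266), 53.48176574707031) [ 473.08229624 -334.48778452   80.        ]
```

View pics/mk.png

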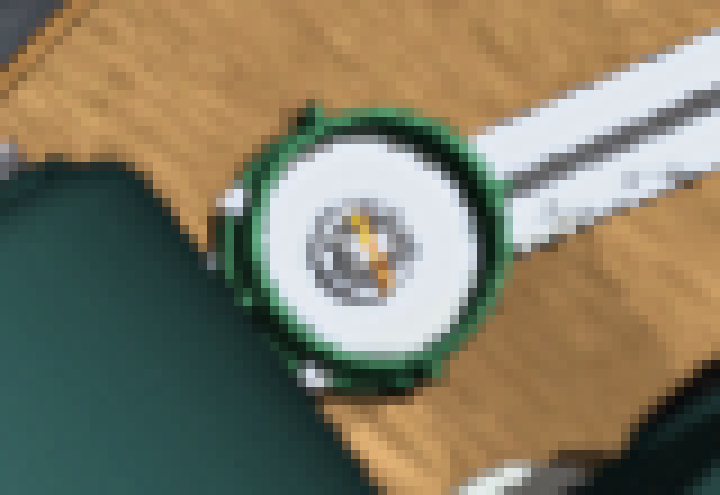

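Emit:
arm_command --increments '[{"wx": 0,"wy": 0,"wz": 0,"x": 0,"y": 0,"z": 0.001,"gripper": -1},{"wx": 0,"wy": 0,"wz": 0,"x": 0,"y": 0,"z": 0.002,"gripper": -1},{"wx": 0,"wy": 0,"wz": 0,"x": 0,"y": 0,"z": 0.003,"gripper": -1},{"wx": 0,"wy": 0,"wz": 0,"x": 0,"y": 0,"z": 0.004,"gripper": -1},{"wx": 0,"wy": 0,"wz": 0,"x": 0,"y": 0,"z": 0.004,"gripper": -1}]'

```text
t: 6.52
tool_pos: [365.9, -420.0, 17.2]
tool_rot: [-3.081, -0.602, 0.001]
wrist_force: [-0.6, 0.1, -0.3]
grip_width: 0.303
```

```bash
python3 - <<'E'
from h import *
s=cap("scene");t=cap("top");st=telemetry.state();print(st["t"],st["tool_pos"],st["wrist_force"],st["grip_width"])
for p in ((385.7,197.3),(384.9,197.3)):
  P=onz(t,p,64);print(P,(P[:2]-H)@d,(P[:2]-H)@n)
cv2.imwrite("pics/s5.png",cv2.resize(s["color"][130:250,350:470],None,fx=5,fy=5))
E
```

```text
6.625 [ 365.88059249 -419.97331928   17.25817633] [-0.01182214 -0.46535211 -1.271483  ] 0.29895377953872515
[ 483.63084105 -353.74769187   64.        ] 0.6377058062479581 -1.7391556969211415
[ 483.68770282 -351.26895467   64.        ] -1.6357019090861 -0.7497171189985262
```

View pics/s5.png

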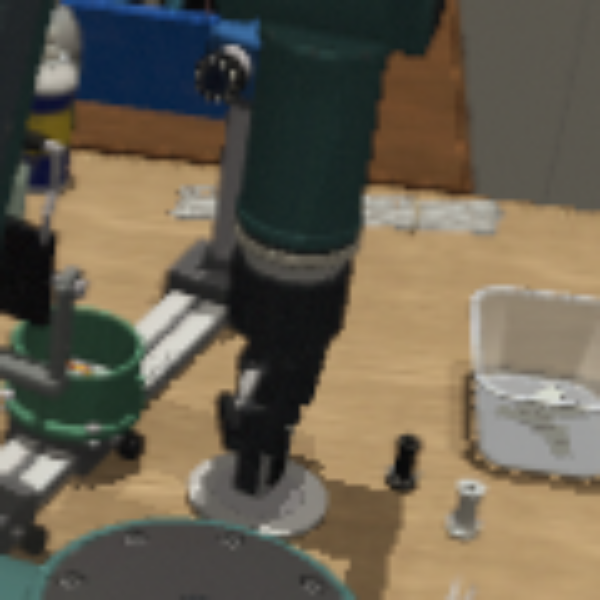

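Emit:
arm_command --increments '[{"wx": 0,"wy": 0,"wz": 0,"x": 0,"y": 0,"z": 0.0005,"gripper": -1},{"wx": 0,"wy": 0,"wz": 0,"x": 0,"y": 0,"z": 0.001,"gripper": -1},{"wx": 0,"wy": 0,"wz": 0,"x": 0,"y": 0,"z": 0.0015,"gripper": -1},{"wx": 0,"wy": 0,"wz": 0,"x": 0,"y": 0,"z": 0.0015,"gripper": -1}]'

```text
t: 7.12
tool_pos: [365.9, -420.0, 16.9]
tool_rot: [-3.081, -0.603, 0.001]
wrist_force: [-2.5, 3.2, 12.3]
grip_width: 0.3
```

Contact (12 N). Easing off a touch, opening and rising.

Emit:
arm_command --increments '[{"wx": 0,"wy": 0,"wz": 0,"x": 0,"y": 0,"z": 0,"gripper": -1},{"wx": 0,"wy": 0,"wz": 0,"x": 0,"y": 0,"z": 0,"gripper": -0.2},{"wx": 0,"wy": 0,"wz": 0,"x": 0,"y": 0,"z": 0,"gripper": 0.3},{"wx": 0,"wy": 0,"wz": 0,"x": 0,"y": 0,"z": 0,"gripper": 1},{"wx": 0,"wy": 0,"wz": 0,"x": 0,"y": 0,"z": 0,"gripper": 1},{"wx": 0,"wy": 0,"wz": 0,"x": 0,"y": 0,"z": 0,"gripper": 1},{"wx": 0,"wy": 0,"wz": 0,"x": 0,"y": 0,"z": -0.02,"gripper": 1},{"wx": 0,"wy": 0,"wz": 0,"x": 0,"y": 0,"z": -0.06,"gripper": 1},{"wx": 0,"wy": 0,"wz": 0,"x": 0,"y": 0,"z": -0.11,"gripper": 1},{"wx": 0,"wy": 0,"wz": 0,"x": 0,"y": 0,"z": -0.16,"gripper": 1},{"wx": 0,"wy": 0,"wz": 0,"x": 0,"y": 0,"z": -0.21,"gripper": 1},{"wx": 0,"wy": 0,"wz": 0,"x": 0,"y": 0,"z": -0.26,"gripper": 1}]'

```text
t: 8.62
tool_pos: [365.9, -420.2, 278.6]
tool_rot: [-3.081, -0.603, 0.001]
wrist_force: [0.2, -1.1, -0.1]
grip_width: 1.002
```

```bash
python3 - <<'E'
from h import *
s=cap("scene");t=cap("top");st=telemetry.state();print(st["t"],st["tool_pos"],st["wrist_force"],st["grip_width"])
cv2.imwrite("pics/s6.png",cv2.resize(s["color"][110:260,300:460],None,fx=4,fy=4))
cv2.imwrite("pics/t6.png",cv2.resize(t["color"][130:280,320:520],None,fx=4,fy=4))
np.save("pics/s6.npy",s["color"])
E
```

```text
8.725 [ 368.13045928 -423.37646589  283.14760924] [-0.31079165 -0.17001289  0.96064958] 1.001545887642836
```

View pics/s6.png

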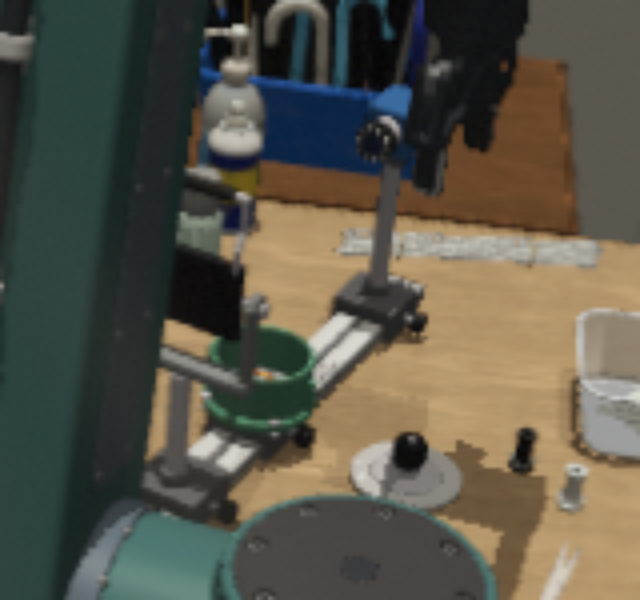

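View pics/t6.png

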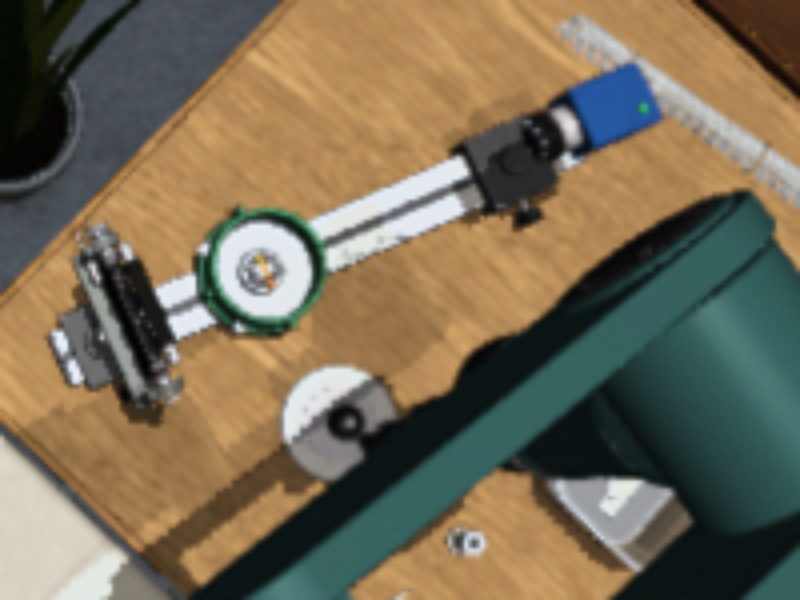

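The cover lies flat, knob up, released (scene crop (405,475), top crop (345,420)). Now I need the bar precisely from both views.

```bash
python3 - <<'E'
import cv2,numpy as np
a=cv2.imread("pics/s2.png")[135:210,320:385];b=cv2.imread("pics/top0.png")[180:240,330:380]
A=cv2.resize(a,None,fx=6,fy=6,interpolation=cv2.INTER_NEAREST);B=cv2.resize(b,None,fx=8,fy=8,interpolation=cv2.INTER_NEAREST)
h=max(A.shape[0],B.shape[0]);o=np.zeros((h,A.shape[1]+B.shape[1],3),np.uint8);o[:A.shape[0],:A.shape[1]]=A;o[:B.shape[0],A.shape[1]:]=B
cv2.imwrite("pics/bars.png",np.clip(o.astype(float)*1.6+10,0,255).astype(np.uint8));print(o.shape)
E
```

```text
(480, 790, 3)
```

View pics/bars.png

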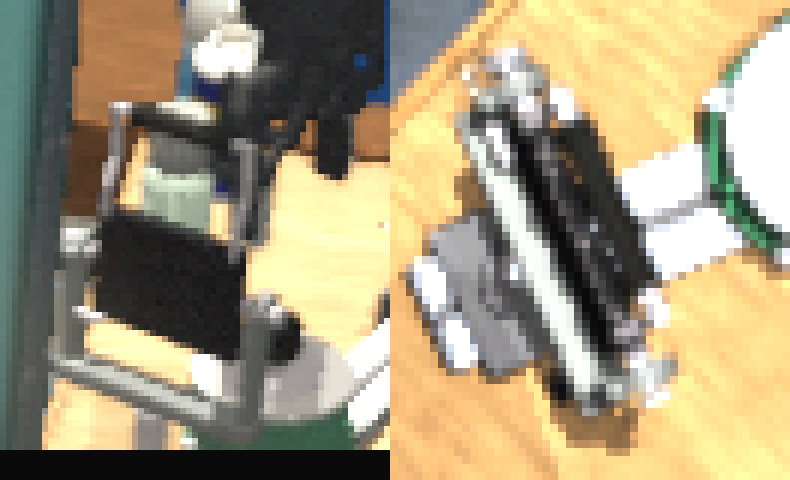

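```bash
python3 - <<'E'
from h import *
s=cap("scene");t=cap("top")
for a,b in (((349.7,155.5),(357.5,205.1)),((339.3,152.8),(351.6,192.8)),((360.2,159.2),(362.4,217))):
    P=tri([s,t],[a,b]);print(P.round(1),"rel H along/across",((P[:2]-H)@d).round(1),((P[:2]-H)@n).round(1),(proj(s,P)-a).round(1),(proj(t,P)-b).round(1))
B=onz(t,(357.5,205.1),295);print(B)
for D in (120,122,124):
    print(D,H-d*D)
print(delta([*(H-d*122),330],down(d)), telemetry.state()["tool_pos"])
E
```

```text
[ 439.1 -239.3  294.7] rel H along/across -122.1 0.3 [[0.1 0. ]] [[-0.1 -0.1]]
[ 470.5 -225.5  293.2] rel H along/across -123.1 34.6 [[0.3 0. ]] [[-0.3 -0.2]]
[ 408.6 -251.9  293.1] rel H along/across -122.0 -32.8 [[-0.5 -0. ]] [[0.5 0.4]]
[ 438.866293   -239.58691017  295.        ]
120 [ 439.6481626 -241.3999962]
122 [ 438.89229864 -239.54832947]
124 [ 438.13643468 -237.69666274]
(array([ 0.1355, -0.1406, -0.052 ]), array([ 0.01, -0.03, -0.07])) [ 366.39253257 -420.88986471  277.99057218]
```

Emit:
arm_command --increments '[{"wx": 0,"wy": 0,"wz": 0,"x": 0,"y": 0,"z": -0.03,"gripper": 1},{"wx": 0,"wy": 0,"wz": 0,"x": 0,"y": 0,"z": -0.06,"gripper": 1},{"wx": 0,"wy": 0,"wz": 0,"x": 0.02,"y": -0.02,"z": -0.067,"gripper": 1},{"wx": 0,"wy": 0,"wz": 0,"x": 0.045,"y": -0.047,"z": -0.067,"gripper": 1},{"wx": 0,"wy": 0,"wz": 0,"x": 0.07,"y": -0.073,"z": -0.067,"gripper": 1},{"wx": 0,"wy": 0,"wz": 0,"x": 0.095,"y": -0.099,"z": -0.067,"gripper": 1},{"wx": 0,"wy": 0,"wz": 0,"x": 0.12,"y": -0.125,"z": -0.067,"gripper": 1},{"wx": 0,"wy": 0,"wz": 0,"x": 0.1355,"y": -0.1406,"z": -0.067,"gripper": 1},{"wx": 0,"wy": 0,"wz": 0,"x": 0.1355,"y": -0.1406,"z": -0.067,"gripper": 1},{"wx": 0,"wy": 0,"wz": 0,"x": 0.1355,"y": -0.1406,"z": -0.067,"gripper": 1}]'

```text
t: 10.07
tool_pos: [438.3, -239.8, 343.9]
tool_rot: [-3.082, -0.603, 0.002]
wrist_force: [-0.6, 0.2, 0.5]
grip_width: 0.996
```

```bash
python3 - <<'E'
from h import *
s=cap("scene");t=cap("top");st=telemetry.state();print(st["t"],st["tool_pos"],st["wrist_force"],st["joint_pos"].round(2))
print(delta([*(H-d*122),274],down(d)))
cv2.imwrite("pics/s7.png",cv2.resize(s["color"][90:240,290:440],None,fx=4,fy=4))
E
```

```text
10.175 [ 438.41115303 -240.27323254  344.37174204] [-0.02685662  0.5495493  -0.1462753 ] [-0.64  0.12  1.55 -0.    1.47  0.55]
(array([ 0.0008, -0.0005,  0.0704]), array([-0.03,  0.03, -0.12]))
```

View pics/s7.png

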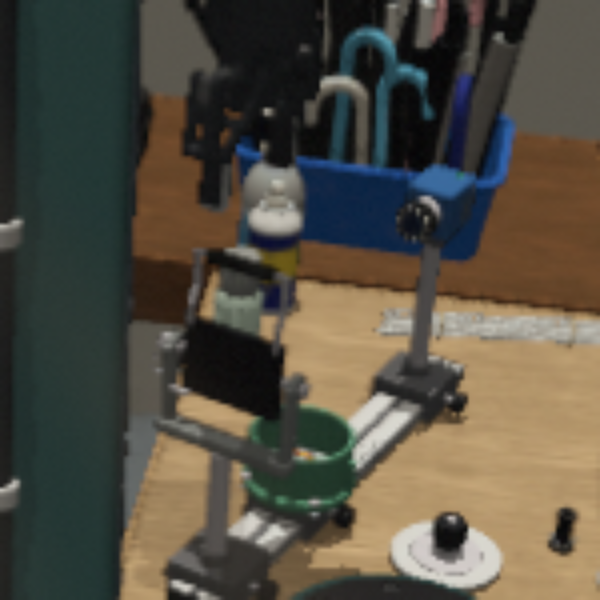

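The open fingers stand centred above the bar (scene crop ≈ (240,264)). Descending with the jaws open, then closing gently.

Emit:
arm_command --increments '[{"wx": 0,"wy": 0,"wz": 0,"x": 0.0008,"y": -0.0005,"z": 0.025,"gripper": 1},{"wx": 0,"wy": 0,"wz": 0,"x": 0.0008,"y": -0.0005,"z": 0.05,"gripper": 1},{"wx": 0,"wy": 0,"wz": 0,"x": 0.0008,"y": -0.0005,"z": 0.065,"gripper": 1},{"wx": 0,"wy": 0,"wz": 0,"x": 0.0008,"y": -0.0005,"z": 0.07,"gripper": 1},{"wx": 0,"wy": 0,"wz": 0,"x": 0.0008,"y": -0.0005,"z": 0.07,"gripper": 0.2},{"wx": 0,"wy": 0,"wz": 0,"x": 0.0008,"y": -0.0005,"z": 0.07,"gripper": -0.3},{"wx": 0,"wy": 0,"wz": 0,"x": 0.0008,"y": -0.0005,"z": 0.07,"gripper": -0.5},{"wx": 0,"wy": 0,"wz": 0,"x": 0.0008,"y": -0.0005,"z": 0.07,"gripper": -0.5}]' --force 30

```text
t: 11.18
tool_pos: [439.1, -239.6, 274.8]
tool_rot: [3.083, 0.602, 0.0]
wrist_force: [-0.2, -0.0, 0.7]
grip_width: 0.249
```

```bash
python3 - <<'E'
from h import *
s=cap("scene");t=cap("top");st=telemetry.state();print(st["t"],st["tool_pos"],st["wrist_force"],st["grip_width"])
cv2.imwrite("pics/s8.png",cv2.resize(s["color"][110:230,310:410],None,fx=5,fy=5))
E
```

```text
11.275 [ 439.03289331 -239.51730328  274.56895886] [-0.12985177  0.23358206  0.26209586] 0.24871929267883733
```

View pics/s8.png

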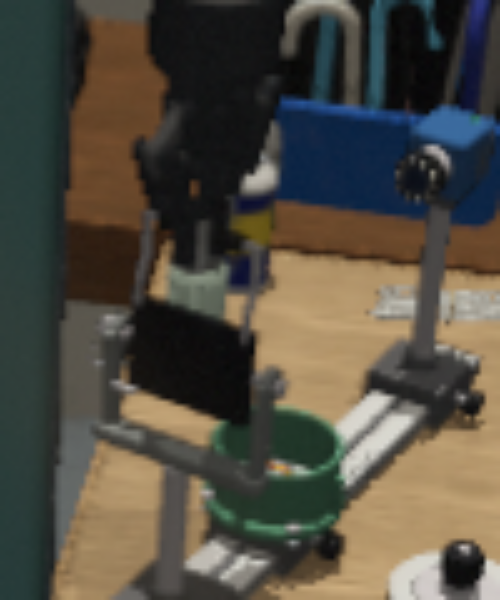

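Emit:
arm_command --increments '[{"wx": 0,"wy": 0,"wz": 0,"x": 0,"y": 0,"z": 0,"gripper": -0.7},{"wx": 0,"wy": 0,"wz": 0,"x": 0,"y": 0,"z": 0,"gripper": -1},{"wx": 0,"wy": 0,"wz": 0,"x": 0,"y": 0,"z": 0,"gripper": -1},{"wx": 0,"wy": 0,"wz": 0,"x": 0,"y": 0,"z": 0,"gripper": -1}]' --force 30

```text
t: 11.78
tool_pos: [438.9, -239.3, 274.7]
tool_rot: [-3.083, -0.602, 0.001]
wrist_force: [-1.4, 1.7, 2.7]
grip_width: 0.127
```

```bash
python3 - <<'E'
from h import *
for i in range(3):
    s=cap("scene");st=telemetry.state();print(st["t"],st["tool_pos"],st["wrist_force"],st["grip_width"],"Fd",st["wrist_force"][:2]@d)
cv2.imwrite("pics/s9.png",cv2.resize(s["color"][110:230,310:410],None,fx=5,fy=5))
E
```

```text
11.825 [ 438.98220599 -239.36135156  274.65735827] [-1.68675339  1.91065792  2.6163848 ] 0.1263792838035657 Fd -2.406428892643977
11.875 [ 438.97865188 -239.39991258  274.66725739] [-1.79773192  2.84220598  3.052586  ] 0.12461019630778213 Fd -3.310829511398176
11.925 [ 438.98404029 -239.4219025   274.65627237] [-0.15896574  1.8143574   3.93648117] 0.12593060347314164 Fd -1.739870856080226
```

View pics/s9.png

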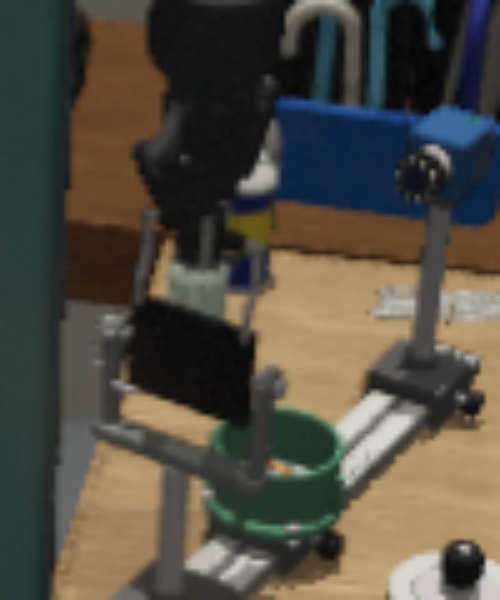

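Bar gripped (≈ 11 mm), spring pull ≈ −2 N. Feeling for the stop to fix the zero: stepping back in −y.

Emit:
arm_command --increments '[{"wx": 0,"wy": 0,"wz": 0,"x": 0,"y": -0.0005,"z": 0,"gripper": -1},{"wx": 0,"wy": 0,"wz": 0,"x": 0,"y": -0.001,"z": 0,"gripper": -1},{"wx": 0,"wy": 0,"wz": 0,"x": 0,"y": -0.001,"z": 0,"gripper": -1}]'

```text
t: 12.3
tool_pos: [438.8, -238.8, 274.7]
tool_rot: [3.083, 0.602, -0.0]
wrist_force: [-1.2, -0.4, 0.5]
grip_width: 0.128
```

```bash
python3 - <<'E'
from h import *
F=[];P=[]
for i in range(4):
    s=cap("scene");st=telemetry.state();F.append(st["wrist_force"]);P.append(st["tool_pos"])
F=np.mean(F,0);P=np.mean(P,0);print(st["t"],P,F,"Fd",F[:2]@d,"along from H",(P[:2]-H)@d)
E
```

```text
12.5 [ 438.75375915 -238.79394161  274.67789459] [-0.75134305 -0.02528778  1.34260595] Fd -0.26054429971278475 along from H -122.75079595139118
```

Emit:
arm_command --increments '[{"wx": 0,"wy": 0,"wz": 0,"x": 0,"y": -0.0005,"z": 0,"gripper": -1},{"wx": 0,"wy": 0,"wz": 0,"x": 0,"y": -0.001,"z": 0,"gripper": -1},{"wx": 0,"wy": 0,"wz": 0,"x": 0,"y": -0.001,"z": 0,"gripper": -1}]'

```text
t: 12.88
tool_pos: [438.7, -238.6, 274.7]
tool_rot: [3.082, 0.602, 0.0]
wrist_force: [1.5, -4.2, -2.8]
grip_width: 0.124
```

```bash
python3 - <<'E'
from h import *
F=[];P=[]
for i in range(4):
    s=cap("scene");st=telemetry.state();F.append(st["wrist_force"]);P.append(st["tool_pos"])
F=np.mean(F,0);P=np.mean(P,0);print(st["t"],P,F,"Fd",F[:2]@d,"along from H",(P[:2]-H)@d)
E
```

```text
13.075 [ 438.65703853 -238.52633081  274.70762725] [ 1.55373313 -5.22613529 -1.99309736] Fd 5.425735853462379 along from H -123.03511277404306
```

Against the stop now (5 N, barely moving), so upright zero is at TCP ≈ 122.8 mm behind the housing axis. The target tilt is ½·atan(146/122.6) ≈ 0.436 rad, so the bar moves +35.9 mm along the rail and −8.0 mm in z. I'll move along the arc.

Emit:
arm_command --increments '[{"wx": 0,"wy": 0,"wz": 0,"x": 0,"y": 0.0045,"z": 0.0001,"gripper": -1},{"wx": 0,"wy": 0,"wz": 0,"x": 0,"y": 0.0088,"z": 0.0004,"gripper": -1},{"wx": 0,"wy": 0,"wz": 0,"x": 0,"y": 0.013,"z": 0.001,"gripper": -1},{"wx": 0,"wy": 0,"wz": 0,"x": 0,"y": 0.0172,"z": 0.0017,"gripper": -1},{"wx": 0,"wy": 0,"wz": 0,"x": 0,"y": 0.0213,"z": 0.0026,"gripper": -1},{"wx": 0,"wy": 0,"wz": 0,"x": 0,"y": 0.0254,"z": 0.0038,"gripper": -1},{"wx": 0,"wy": 0,"wz": 0,"x": 0,"y": 0.0294,"z": 0.0052,"gripper": -1},{"wx": 0,"wy": 0,"wz": 0,"x": 0,"y": 0.0334,"z": 0.0067,"gripper": -1},{"wx": 0,"wy": 0,"wz": 0,"x": 0,"y": 0.0362,"z": 0.008,"gripper": -1},{"wx": 0,"wy": 0,"wz": 0,"x": 0,"y": 0.0362,"z": 0.008,"gripper": -1},{"wx": 0,"wy": 0,"wz": 0,"x": 0,"y": 0.0362,"z": 0.008,"gripper": -1}]'

```text
t: 14.45
tool_pos: [452.2, -271.9, 266.5]
tool_rot: [3.082, 0.602, -0.0]
wrist_force: [-1.5, 5.6, 0.1]
grip_width: 0.123
```

```bash
python3 - <<'E'
from h import *
F=[];P=[]
for i in range(4):
    s=cap("scene");st=telemetry.state();F.append(st["wrist_force"]);P.append(st["tool_pos"])
F=np.mean(F,0);P=np.mean(P,0);a=(P[:2]-H)@d;print(st["t"],P,F,"Fd",F[:2]@d,"along from H",a,"theta",np.arcsin((a+122.8)/85),np.arccos(1+(P[2]-274.67)/85),st["grip_width"])
t=cap("top")
cv2.imwrite("pics/s10.png",cv2.resize(s["color"][110:230,310:410],None,fx=5,fy=5))
cv2.imwrite("pics/t10.png",cv2.resize(t["color"][150:260,310:420],None,fx=5,fy=5))
E
```

```text
14.65 [ 452.13547981 -271.80730086  266.59721086] [-0.53127904  4.73992203  1.1643407 ] Fd -4.589165306048074 along from H -87.12854630888226 theta 0.4330752911300723 0.43935546028345523 0.12772269776814724
```

View pics/s10.png

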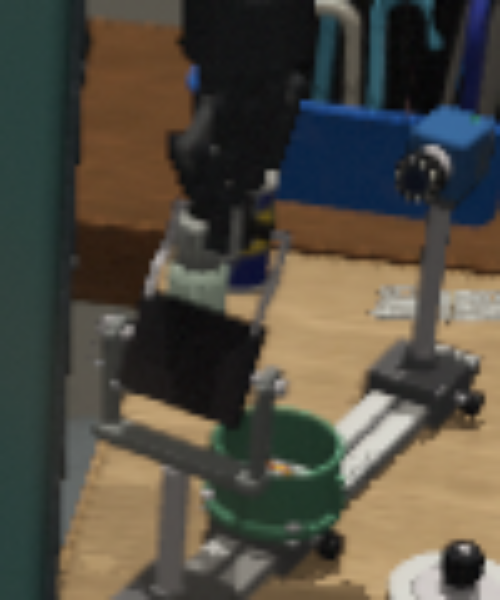

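View pics/t10.png

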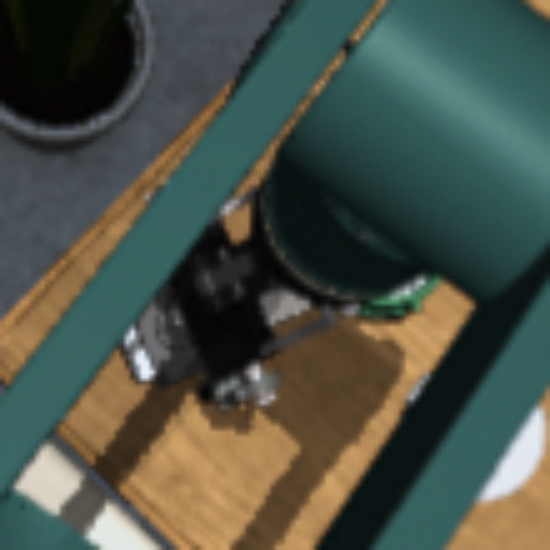

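```bash
python3 - <<'E'
from h import *
s=cap("scene");im=s["color"]
a=cv2.imread("pics/s7.png") # upright (crop 90:240,290:440 x4)
o=np.hstack([cv2.resize(a[200:480,140:340],None,fx=2,fy=2,interpolation=cv2.INTER_NEAREST),cv2.resize(im[140:210,325:375],None,fx=8,fy=8,interpolation=cv2.INTER_NEAREST)])
o=np.clip(o.astype(float)*1.6,0,255).astype(np.uint8);cv2.imwrite("pics/legs.png",o);print(o.shape)
A=H-122.8*d
for sy in (-37,37):
  for th in (0,.40,.42,.436,.45,.47):
    P=np.array([*(A+sy*n+85*np.sin(th)*d),210+85*np.cos(th)]);Q=np.array([*(A+sy*n+32*np.sin(th)*d),210+32*np.cos(th)])
    print(sy,th,(proj(s,[P,Q])-[325,140]).round(1).tolist())
E
```

```text
(560, 800, 3)
-37 0 [[35.9, 19.1], [34.5, 35.1]]
-37 0.4 [[41.3, 16.9], [36.6, 34.2]]
-37 0.42 [[41.5, 16.9], [36.7, 34.2]]
-37 0.436 [[41.7, 16.9], [36.7, 34.2]]
-37 0.45 [[41.9, 17.0], [36.8, 34.2]]
-37 0.47 [[42.1, 17.0], [36.9, 34.2]]
37 0 [[14.0, 12.0], [13.2, 27.8]]
37 0.4 [[19.7, 10.0], [15.3, 26.9]]
37 0.42 [[20.0, 10.0], [15.4, 26.9]]
37 0.436 [[20.2, 10.0], [15.5, 26.9]]
37 0.45 [[20.4, 10.1], [15.5, 26.9]]
37 0.47 [[20.6, 10.1], [15.6, 26.9]]
```

View pics/legs.png

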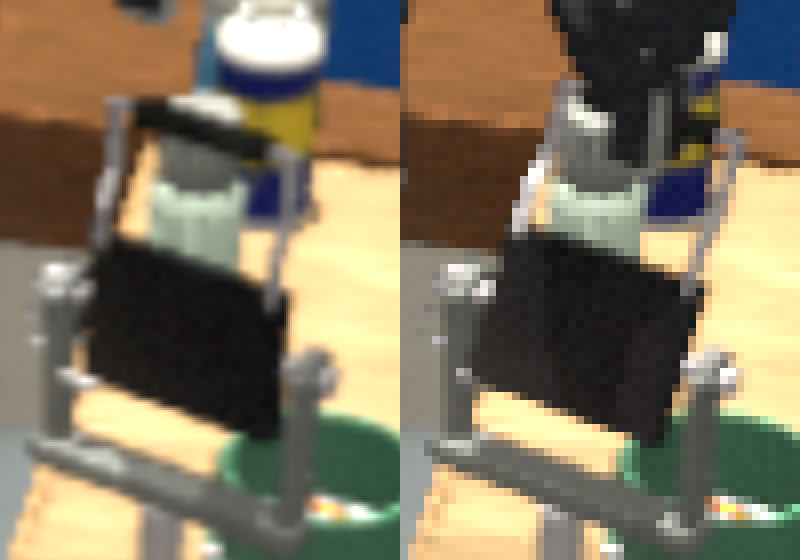

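The bail's right leg top moved about 6.3 px in the scene view, against 5.8 px predicted for 0.436 rad. That agrees within the coarse ±0.05 rad resolution of the picture. Kinematics give 0.433–0.436 rad against a target of 0.437. Final stillness check, then I hand in.

```bash
python3 - <<'E'
from h import *
from plant import workorder
P=[]
for i in range(4):
    t=cap("scene");st=telemetry.state();P.append((st["tool_pos"][:2]-H)@d)
print(st["t"],np.round(P,2),st["tool_pos"],st["grip_width"],st["wrist_force"].round(1),abs(st["joint_velocities"]).max())
if np.ptp(P)<0.5: print(workorder.close_job())
E
```

```text
14.95 [-87.15 -87.14 -87.17 -87.11] [ 452.12650513 -271.82586603  266.60471152] 0.12795648084301364 [-1.1  5.4  0.5] 0.002078993459564965
the job is handed in; nothing more can be done
None
```

I lifted the aluminium dust cover off the housing by its knob and set it down flat on the desk, about 138 mm from the housing axis. Then I gripped the bail's bar and tilted the mirror to about 0.435 rad, and handed the job in at about 15 s while still holding it. No verdict came back.

**Last checks**
- **Tilt:** the tool position, measured from the upright stop felt by force, gives 0.433 to 0.439 rad. The target is about 0.437 rad, for a mark about 122.5 mm from the mirror axis. I estimate the mark lies within about 4 mm of the line of sight; the limit is 9 mm.
- **Stillness and grip:** the tool stayed within 0.06 mm. The jaws were about 11 mm open on the 12 mm bar, with a steady spring pull of about 5 N.
- **Cover:** the last full view of it showed it released, flat and knob up. The fingers were clear of the glass in all my pictures.
- **Bystanders:** I never moved near the red jar, tape, oil bottle or screwdriver, but I did not re-measure their positions at the end.

**Disagreements:**
- The scene picture showed the bail's leg moving 6.3 px where I predicted 5.8 px. That method is too coarse to confirm the angle, so I relied on the tool position.
- The camera and the tool put the bar about 0.6 mm apart, within calibration.
- The first move call was refused as invalid input. It moved nothing, and a retry with every field filled in worked.

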